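# Ready the tile easel: clear the plate, kickstand down, hold the frame up

## Task

Pick up the scraper block and use it, not the fingers, to wipe the three clay chips off the easel's base plate onto the table, then put the scraper down on the table clear of the plate. Then flip the red kickstand over centre so that it snaps fully down, and after that bring the leaning tile frame upright by its top bar and finish while still holding the bar, because the frame tips back as soon as it is let go. Leave the pot, the vase and the saucers where they are.

Things in the scene. Friction and masses are not known exactly. Their poses are not given: they have to be found in the camera images.
- easel: Aluminium base plate of the easel, fixed to the table, 200 (x) x 320 (y) x 8 mm thick; origin: centre of its underside. Its +x points to the frame side (away from the robot), +y to the kickstand's side. The chips lie on it between x = -80 and +10 mm, y = +5 and +140 mm. The kickstand's foot finally stands on it at about x = -13 mm, y = +94 to +152 mm
- easel_frame (a joint): Tip of the frame about the hub: 0 = upright (at a stop, the lowered foot on the plate); grows as it leans to the plate's +x, to a stop at 0.45 rad where it rests at the start. Frame, tile and kickstand weigh 0.8 to 1.2 kg and always tip back by themselves, even from upright; 1 to 3 N at the top bar raise it. Uprights 14 x 16 mm, 150 mm apart; the tile's top is 151 mm from the hub axis
- hub (a point): Middle of the hub axis about which the frame tips; the axis runs along the plate's y, at x = +50 mm on the plate and 34 mm above the table. Two hub lugs stand there, 30 mm long in x, 49 mm high, centred at y = -60 and +60 mm
- top_bar (a point): Round steel bar across the top of the frame, diameter 16 mm, 166 mm long along its y. Origin: its centre, 200 mm from the hub axis; its z points from the hub to the bar, its axes are the plate's axes when the frame is upright. There is free space on both sides of it and 40 mm below it between the uprights
- kickstand (a joint): Swing of the kickstand about its pivot on the frame: 0 = folded up along the frame (start), 2.54 rad = fully down, swinging over by the robot's side (the plate's -x). An over-centre spring drives it to 0 below about 1.27 rad and to 2.54 above it; 1 to 2 N at the foot bar move it, and past the centre it snaps down by itself
- kick_foot (a point): Black rubber foot bar at the end of the red kickstand leg, diameter 14 mm, along its y: 25 mm of it to the +y side of this origin and 25 mm to the -y side, where the leg (12 x 8 mm, red) joins it. Origin: the middle of its free part, 112 mm from the kickstand's pivot
- kick_pivot (a point): Point on the kickstand's pivot axis (parallel to the hub axis) in the same plane as the foot bar's origin; fixed to the frame, 75 mm from the hub axis along the frame
- scraper_mid (a point): Centre of the scraper block, standing on the table: 104 (its x) x 26 (its y) x 50 mm high, a wooden grip (upper 38 mm) with a 10 mm thick blue plastic blade below. The centre is 25 mm above its underside; 0.11 kg
- chip_a_mid (a point): Centre of a terracotta clay chip, 26 x 18 x 11 mm, lying loose on the plate, about 15 g
- chip_b_mid (a point): Centre of the second such chip
- chip_c_mid (a point): Centre of the third such chip
- pot: Dark green paint pot (bystander), open cup, rim radius 32 mm, 75 mm high; origin: centre of its underside
- vase: Blue and ochre vase (bystander), largest radius 52 mm, 170 mm high; origin: centre of its underside
- saucers: Stack of four unpainted saucers (bystander), radius 55 mm, 40 mm high; origin: centre of its underside

How it is judged:
By the outcome, as a careful person would: the job done as asked, in the order asked, and still so for the second after the job is handed in, while the arm keeps its last pose, push and grip.
It also fails if it takes over 72 s, if anything falls off the work surface, if the arm or the gripper's body presses on something with over 40 N, if the wrist force passes 120 N, or if a joint passes its speed limit or range.

## Robot

A 6-joint arm with a two-finger parallel gripper is mounted at the origin on the work surface. World frame = base frame: x ahead of the robot, y to its left, z up, the work surface at z = 0. Lengths are in m, angles in rad, forces in N, time in s.
With the tool pointing down it reaches from about 0.375 to 0.75 m from the base axis. Payload 9 kg.
Tool frame: the origin (TCP) lies midway between the tips of the shut fingers; the grasp point (between the pads) lies 19 mm behind it; z points along the fingers, y is the line along which they close (so a half turn about z gives the same grasp; the last joint's range is limited). The gripper opens to 85 mm and grips with 20 to 120 N. Pads are 22 mm wide; open, the fingers measure 114 mm over their backs; the gripper's body (76 mm by 85 mm) begins 54 mm behind the grasp point. The pads swing forward as they close: fully open they stand 13 mm farther back than shut.
Start: joints at [0.978, 0.104, 0.097, 1.564, 0, 1.353], TCP at [0.22, 0.558, 0.231] pointing down, gripper open.
Joint ranges: [-2.99, 2.99], [-0.84, 1.86], [-1.1, 1.16], [-1.84, 2.11], [-1.51, 1.56], [-3.14, 3.14]. Speed limits (rad/s): [2.22, 2.22, 2.57, 3.14, 3.14, 3.14].

## Interface

Orientations are given as a rotation vector (axis times angle).
In Python, from workcell import r gives the robot as it stands.
- The arm moves only by the tool carry_out, never from a script. Its argument "steps" is a list of rows, each an object of numbers: "tx", "ty", "tz": the shift along the world's x, y, z in cm; "ax", "ay", "az": the turn, a rotation vector about the world's x, y, z in rad; "grip": the finger opening in cm, from 0 to 8.54. In form: [{"tx": .., "ty": .., "tz": .., "ax": .., "ay": .., "az": .., "grip": ..}, ...]. A call has 1 to 20 rows; each row is the pose to reach, as a shift and turn from the pose commanded when the call began; what a row does not reach only later rows make up. A row lasts 1/10 s, in which the tool goes at most 50 mm and 8.59 degrees, less where a joint would pass 70% of its speed; a pose out of reach is approached as far as the arm can. A call with a gripper value outside its range is refused whole. The fingers move at their own pace and stop on an object; "force" is the grip in N (left out, the last holds). Time passes only in rows, so rows that repeat a pose let the fingers close. It gives the time, the measured TCP pose, the force and the opening at its end, in the units of the state.
- r.sense(): the state, without advancing time (a new reading comes with each control period).
- r.grab_frame(name): name is "side" or "top" or "wrist"; returns a dict with "color" (480x640x3 uint8, red, green, blue), "depth" (480x640 float32, m along the optical axis (not along the pixel's ray), 0 where there is no reading), "K" (3x3 intrinsics, pixels), "view" (4x4, takes a point from world to camera coordinates); the wrist camera has in their place "tool_from_camera" (4x4, takes a point from camera to tool coordinates, whose origin is the TCP and whose axes are the flange's). Camera axes: x right, y up, looking along -z (the intrinsics and any distortion apply to the point x, -y, -z); pixel columns grow to the right and rows downward; lengths in m; the calibration is good to about 2 mm. A picture is of the moment at which its call begins: read the wrist's pose just before it.
- r.job_done(): hands the job in, once; it reports no verdict.
The state is a dict: "time_s": time; "qpos": joint angles; "qd": joint speeds; "effort": joint torques, N m; "eef_pos": TCP position; "orientation": TCP orientation; "contact_force": force on the tool from outside, world axes, zero at the start; "wrist_torque": the same for the moment, N m; "finger_gap": finger opening in m.
Only numpy, scipy, OpenCV 4.12 (cv2) and the standard library are available. Lean on these libraries where they do the work, as an engineer would, in place of code of your own. Each camera call takes 0.05 s, during which the arm holds its last target. There are 200 camera calls.

## Working session

There is one attempt and no reset: what is moved stays moved. The work goes in short steps, Python scripts to look and compute and a tool call to move; the robot and the scene stay as the last step left them, time stands still between calls to the robot, and variables do not carry over. Pictures are saved under pics/ and viewed, on a budget of 10 in all, crops included, one or two more only if the job needs it, and the job is handed in when it is done.

Besides the shell and the picture viewer there is one more tool, called after "Emit:" by a JSON object that holds its "fn" and its "kwargs", one argument or row to a line. carry_out: Moves the arm, as the interface text tells. Its arguments: {"type":"object","properties":{"steps":{"type":"array","items":{"type":"object","properties":{"tx":{"type":"number"},"ty":{"type":"number"},"tz":{"type":"number"},"ax":{"type":"number"},"ay":{"type":"number"},"az":{"type":"number"},"grip":{"type":"number"}}}},"force":{"type":"number"}},"required":["steps"]}

```bash
ls; mkdir -p pics; cat > h.py <<'E'
import numpy as np, cv2
from workcell import r
def grab(n):
    s=r.sense(); f=r.grab_frame(n)
    if 'view' in f: f['c2w']=np.linalg.inv(f['view'])
    else:
        T=np.eye(4); T[:3,:3]=cv2.Rodrigues(np.array(s['orientation'],float))[0]; T[:3,3]=s['eef_pos']; f['c2w']=T@f['tool_from_camera']
    return f
def save(f,n):
    cv2.imwrite(f'pics/{n}.png',f['color'][:,:,::-1]); np.savez(f'pics/{n}.npz',**f)
def cloud(f):
    d=f['depth'];K=f['K'];v,u=np.mgrid[0:480,0:640]
    p=np.stack([(u-K[0,2])/K[0,0]*d,-(v-K[1,2])/K[1,1]*d,-d],-1)
    return p@f['c2w'][:3,:3].T+f['c2w'][:3,3]
E
python3 - <<'E'
from h import *
print(r.sense())
for n in('top','side'):
    f=grab(n); save(f,n+'0'); print({k:np.array(v).round(3).tolist() for k,v in f.items() if k not in('color','depth')})
E
```

```text
pics
{'time_s': 0.0, 'qpos': array([ 9.78333760e-01,  1.04660747e-01,  9.64521941e-02,  1.56389439e+00,
       -1.20094785e-05,  1.35306379e+00]), 'qd': array([ 0.0008428 ,  0.00092991, -0.00010878, -0.00185653, -0.00025371,
        0.00055315]), 'effort': array([ 2.84762800e-04, -5.56930196e+01,  5.03649330e+01,  1.68233406e-02,
       -1.50182245e-04, -6.89458943e-06]), 'eef_pos': array([0.21943383, 0.55807404, 0.2305355 ]), 'orientation': array([-5.85092605e-01, -3.08611431e+00,  1.89344351e-03]), 'contact_force': array([0.48189445, 0.46991773, 0.19482398]), 'wrist_torque': array([ 0.02573545,  0.04381535, -0.00587203]), 'finger_gap': 0.0857508869734013}
{'K': [[452.619, 0.0, 318.556], [0.0, 452.619, 230.554], [0.0, 0.0, 1.0]], 'view': [[0.02, -1.0, 0.005, -0.027], [0.98, 0.02, 0.196, -0.564], [-0.196, 0.001, 0.981, -1.006], [0.0, 0.0, 0.0, 1.0]], 'c2w': [[0.02, 0.98, -0.196, 0.357], [-1.0, 0.02, 0.001, -0.015], [0.005, 0.196, 0.981, 1.097], [0.0, 0.0, 0.0, 1.0]]}
{'K': [[517.678, 0.0, 318.198], [0.0, 517.678, 235.101], [0.0, 0.0, 1.0]], 'view': [[0.997, -0.079, -0.007, -0.567], [0.063, 0.742, 0.667, -0.148], [-0.047, -0.666, 0.745, -1.19], [0.0, 0.0, 0.0, 1.0]], 'c2w': [[0.997, 0.063, -0.047, 0.519], [-0.079, 0.742, -0.666, -0.727], [-0.007, 0.667, 0.745, 0.98], [0.0, 0.0, 0.0, 1.0]]}
```

View pics/top0.png

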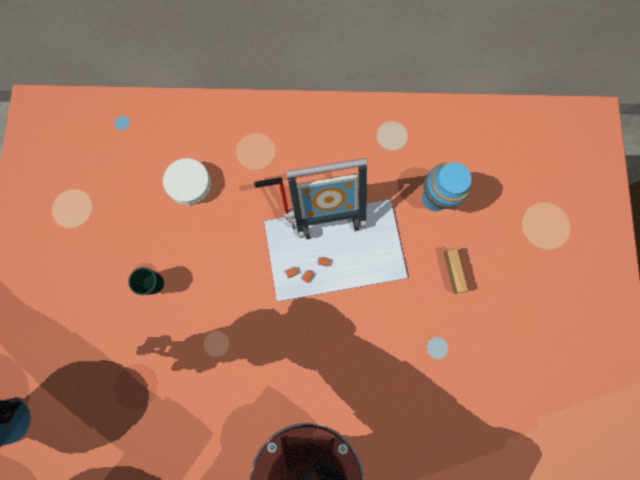

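View pics/side0.png

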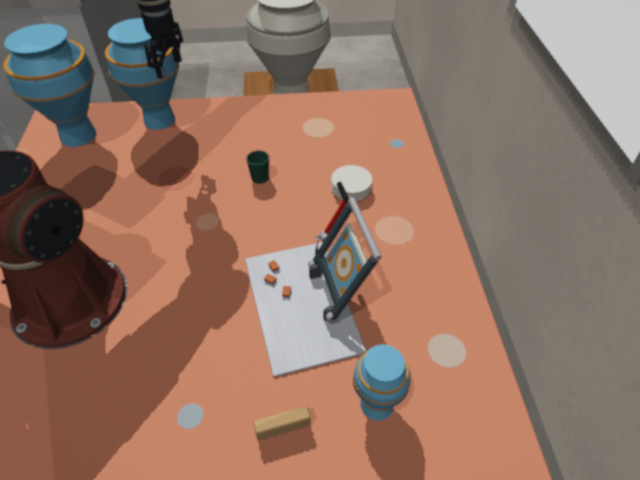

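The top view shows the plate with corners at about (265,221), (391,202), (406,277) and (277,299). The chips are at (292,272), (308,277) and (325,262), and the scraper's top is at (456,271). The foot bar is at (268,182) and the top bar runs from (289,171) to (367,161). The side view agrees, with the pot, the saucers and the vase well apart from these.

```bash
python3 - <<'E'
from h import *
for n,pts in (('top0',dict(c1=(267,222),c2=(390,204),c3=(404,276),c4=(278,297),cha=(292,272),chb=(308,277),chc=(325,262),s1=(450,250),s2=(461,291),s3=(456,271),foot1=(258,184),foot2=(280,181),bar1=(292,171),bar2=(364,163),vase=(455,178),sauc=(187,181),pot=(145,281))),
 ('side0',dict(cha=(274,265),chb=(270,279),chc=(287,291),scr=(282,419),bar1=(356,207),bar2=(375,256),foot1=(341,187),foot2=(347,199),piv=(322,238)))):
    f=np.load(f'pics/{n}.npz'); P=cloud(f)
    for k,(u,v) in pts.items(): print(n,k,P[v,u].round(4), np.median(P[v-1:v+2,u-1:u+2].reshape(-1,3),0).round(4))
f=np.load('pics/top0.npz');P=cloud(f);c=f['color'].astype(int)
# plate: z about .008, grey
m=(abs(P[...,2]-.008)<.005)&(c[...,0]-c[...,2]<25)&(P[...,0]>.3)&(P[...,0]<.7)&(abs(P[...,1])<.25)
m=cv2.morphologyEx(m.astype(np.uint8),cv2.MORPH_OPEN,np.ones((3,3)))
q=P[m>0]; print('plate z',np.median(q[:,2])); print(cv2.minAreaRect(q[:,:2].astype(np.float32)), cv2.boxPoints(cv2.minAreaRect(q[:,:2].astype(np.float32))))
m=(P[...,2]>.04)&(P[...,2]<.06)&(np.hypot(P[...,0]-.45,P[...,1]+.27)<.1); q=P[m];print('scr',np.median(q[:,2]),cv2.minAreaRect(q[:,:2].astype(np.float32)))
E
```

```text
top0 c1 [0.5933 0.1114 0.0075] [0.5933 0.1115 0.006 ]
top0 c2 [ 0.6454 -0.1923  0.0074] [ 0.6454 -0.1925  0.0074]
top0 c3 [ 0.4667 -0.2235  0.0104] [ 0.4668 -0.2235  0.0076]
top0 c4 [0.411  0.0777 0.0056] [0.411  0.0776 0.0065]
top0 cha [0.4705 0.0456 0.0146] [0.4698 0.0454 0.0177]
top0 chb [0.4591 0.007  0.0169] [0.459  0.007  0.0177]
top0 chc [ 0.4958 -0.033   0.0176] [ 0.4957 -0.033   0.0176]
top0 s1 [ 0.5256 -0.3245  0.0509] [ 0.5258 -0.3254  0.0478]
top0 s2 [ 0.4307 -0.3464  0.0506] [ 0.4309 -0.3468  0.0488]
top0 s3 [ 0.4768 -0.3372  0.0491] [ 0.4768 -0.3373  0.0491]
top0 foot1 [0.6289 0.1098 0.2078] [0.6289 0.1098 0.2078]
top0 foot2 [0.6368 0.0653 0.206 ] [0.6368 0.0652 0.2061]
top0 bar1 [0.6535 0.0403 0.2216] [0.6539 0.0403 0.2197]
top0 bar2 [ 0.6748 -0.1059  0.2185] [ 0.6748 -0.1059  0.2188]
top0 vase [ 0.6634 -0.3065  0.168 ] [ 0.6634 -0.3065  0.168 ]
top0 sauc [0.6843 0.3064 0.0398] [0.6843 0.3059 0.0398]
top0 pot [0.4428 0.3988 0.0044] [0.4428 0.3988 0.0039]
side0 cha [0.4677 0.0467 0.0183] [0.4678 0.0467 0.0193]
side0 chb [0.4577 0.004  0.0209] [0.4577 0.0048 0.0191]
side0 chc [ 0.4955 -0.0297  0.0159] [ 0.4955 -0.0322  0.0174]
side0 scr [ 0.4761 -0.3402  0.0485] [ 0.4761 -0.3402  0.0494]
side0 bar1 [0.6513 0.0239 0.22  ] [0.6512 0.0228 0.2209]
side0 bar2 [ 0.6708 -0.1086  0.2185] [ 0.6708 -0.1086  0.2178]
side0 foot1 [0.6284 0.0982 0.2094] [0.6284 0.0991 0.2086]
side0 foot2 [0.6374 0.0622 0.2071] [0.6377 0.0638 0.2068]
side0 piv [0.5822 0.0453 0.1056] [0.5822 0.0457 0.1068]
plate z 0.007323194733562022
((0.5303076505661011, -0.056079596281051636), (0.1999138593673706, 0.3190033733844757), 11.115583419799805) [[ 0.40147573  0.08115929]
 [ 0.46297604 -0.23185965]
 [ 0.6591396  -0.19331849]
 [ 0.59763926  0.11970046]]
scr 0.04882133492327534 ((0.4796335995197296, -0.33959174156188965), (0.1033845841884613, 0.027751414105296135), 13.598817825317383)
```

Emit:
{"fn": "carry_out", "kwargs": {
  "steps": [
    {"tx":20,"ty":-31,"tz":1,"az":0.3,"grip":8.5},
    {"tx":20,"ty":-31,"tz":1,"az":0.3},
    {"tx":20,"ty":-31,"tz":1,"az":0.3},
    {"tx":20,"ty":-31,"tz":1,"az":0.3},
    {"tx":20,"ty":-31,"tz":1,"az":0.3},
    {"tx":20,"ty":-31,"tz":1,"az":0.3},
    {"tx":20,"ty":-31,"tz":1,"az":0.3},
    {"tx":24,"ty":-66,"tz":1,"az":0.61},
    {"tx":24,"ty":-66,"tz":1,"az":0.61},
    {"tx":24,"ty":-66,"tz":1,"az":0.61},
    {"tx":24,"ty":-66,"tz":1,"az":0.61},
    {"tx":24,"ty":-66,"tz":1,"az":0.61},
    {"tx":24,"ty":-66,"tz":1,"az":0.61},
    {"tx":24,"ty":-66,"tz":1,"az":0.61},
    {"tx":26,"ty":-89.8,"tz":-3,"az":0.61},
    {"tx":26,"ty":-89.8,"tz":-3,"az":0.61},
    {"tx":26,"ty":-89.8,"tz":-3,"az":0.61},
    {"tx":26,"ty":-89.8,"tz":-3,"az":0.61},
    {"tx":26,"ty":-89.8,"tz":-3,"az":0.61},
    {"tx":26,"ty":-89.8,"tz":-3,"az":0.61}
  ]
}}

```text
schema error: expected keys tx, ty, tz, ax, ay, az, grip
```

```bash
python3 - <<'E'
from h import *
s=r.sense(); print(s['time_s'],s['eef_pos'],s['orientation'],s['qpos'].round(3))
R=cv2.Rodrigues(s['orientation'])[0];print(R.round(3), np.degrees(np.arctan2(R[1,1],R[0,1])))
f=grab('wrist');save(f,'w1');P=cloud(f)
m=(P[...,2]>.04)&(P[...,2]<.06)&(np.hypot(P[...,0]-.48,P[...,1]+.34)<.08); q=P[m];print('scr',m.sum(),np.median(q[:,2]),cv2.minAreaRect(q[:,:2].astype(np.float32)))
E
```

```text
0.1 [0.21948252 0.55810398 0.23060951] [-5.85208905e-01 -3.08614374e+00  1.70196539e-03] [ 0.978  0.105  0.097  1.564 -0.     1.353]
[[-0.931  0.366 -0.001]
 [ 0.366  0.931 -0.001]
 [ 0.    -0.001 -1.   ]] 68.52559078141392
scr 0 nan ((0.0, 0.0), (0.0, 0.0), 0.0)
  return _methods._mean(a, axis=axis, dtype=dtype,
  ret = ret.dtype.type(ret / rcount)
```

All keys are needed in every row.

Emit:
{"fn": "carry_out", "kwargs": {
  "steps": [
    {"tx":20,"ty":-31,"tz":1,"ax":0,"ay":0,"az":0.3,"grip":8.5},
    {"tx":20,"ty":-31,"tz":1,"ax":0,"ay":0,"az":0.3,"grip":8.5},
    {"tx":20,"ty":-31,"tz":1,"ax":0,"ay":0,"az":0.3,"grip":8.5},
    {"tx":20,"ty":-31,"tz":1,"ax":0,"ay":0,"az":0.3,"grip":8.5},
    {"tx":20,"ty":-31,"tz":1,"ax":0,"ay":0,"az":0.3,"grip":8.5},
    {"tx":20,"ty":-31,"tz":1,"ax":0,"ay":0,"az":0.3,"grip":8.5},
    {"tx":20,"ty":-31,"tz":1,"ax":0,"ay":0,"az":0.3,"grip":8.5},
    {"tx":24,"ty":-66,"tz":1,"ax":0,"ay":0,"az":0.61,"grip":8.5},
    {"tx":24,"ty":-66,"tz":1,"ax":0,"ay":0,"az":0.61,"grip":8.5},
    {"tx":24,"ty":-66,"tz":1,"ax":0,"ay":0,"az":0.61,"grip":8.5},
    {"tx":24,"ty":-66,"tz":1,"ax":0,"ay":0,"az":0.61,"grip":8.5},
    {"tx":24,"ty":-66,"tz":1,"ax":0,"ay":0,"az":0.61,"grip":8.5},
    {"tx":24,"ty":-66,"tz":1,"ax":0,"ay":0,"az":0.61,"grip":8.5},
    {"tx":24,"ty":-66,"tz":1,"ax":0,"ay":0,"az":0.61,"grip":8.5},
    {"tx":26,"ty":-89.8,"tz":-3,"ax":0,"ay":0,"az":0.61,"grip":8.5},
    {"tx":26,"ty":-89.8,"tz":-3,"ax":0,"ay":0,"az":0.61,"grip":8.5},
    {"tx":26,"ty":-89.8,"tz":-3,"ax":0,"ay":0,"az":0.61,"grip":8.5},
    {"tx":26,"ty":-89.8,"tz":-3,"ax":0,"ay":0,"az":0.61,"grip":8.5},
    {"tx":26,"ty":-89.8,"tz":-3,"ax":0,"ay":0,"az":0.61,"grip":8.5},
    {"tx":26,"ty":-89.8,"tz":-3,"ax":0,"ay":0,"az":0.61,"grip":8.5}
  ]
}}

```text
time_s: 2.15
eef_pos: [0.479, -0.3427, 0.2]
orientation: [0.365, -3.12, -0.001]
contact_force: [1.1, 0.5, -0.9]
finger_gap: 0.0851
```

```bash
cat > l.py <<'E'
from h import *
def st():
    s=r.sense();R=cv2.Rodrigues(s['orientation'])[0]
    print(round(s['time_s'],2),'p',s['eef_pos'].round(4),'yawY',round(float(np.degrees(np.arctan2(R[1,1],R[0,1]))),2),'z',R[:,2].round(3),'q',s['qpos'].round(2),'F',s['contact_force'].round(2),'gap',round(s['finger_gap'],4))
E
python3 - <<'E'
from l import *
st()
f=grab('wrist');save(f,'w1');P=cloud(f)
m=(P[...,2]>.04)&(P[...,2]<.06)&(np.hypot(P[...,0]-.48,P[...,1]+.34)<.08); q=P[m];print('scr',m.sum(),cv2.minAreaRect(q[:,:2].astype(np.float32)))
E
```

```text
2.15 p [ 0.479  -0.3427  0.2   ] yawY 103.37 z [-0.001  0.001 -1.   ] q [-0.84  0.07  0.    1.51 -0.   -1.08] F [ 1.08  0.48 -0.89] gap 0.0851
scr 4696 ((0.4781215488910675, -0.3402913510799408), (0.10321430116891861, 0.026030488312244415), 12.27186107635498)
```

Emit:
{"fn": "carry_out", "kwargs": {
  "steps": [
    {"tx":-0.1,"ty":0.24,"tz":-5,"ax":0,"ay":0,"az":-0.018,"grip":8.5},
    {"tx":-0.1,"ty":0.24,"tz":-10,"ax":0,"ay":0,"az":-0.018,"grip":8.5},
    {"tx":-0.1,"ty":0.24,"tz":-14,"ax":0,"ay":0,"az":-0.018,"grip":8.5},
    {"tx":-0.1,"ty":0.24,"tz":-17,"ax":0,"ay":0,"az":-0.018,"grip":8.5},
    {"tx":-0.1,"ty":0.24,"tz":-18.6,"ax":0,"ay":0,"az":-0.018,"grip":8.5},
    {"tx":-0.1,"ty":0.24,"tz":-18.6,"ax":0,"ay":0,"az":-0.018,"grip":8.5},
    {"tx":-0.1,"ty":0.24,"tz":-18.6,"ax":0,"ay":0,"az":-0.018,"grip":1.5},
    {"tx":-0.1,"ty":0.24,"tz":-18.6,"ax":0,"ay":0,"az":-0.018,"grip":1.5},
    {"tx":-0.1,"ty":0.24,"tz":-18.6,"ax":0,"ay":0,"az":-0.018,"grip":1.5},
    {"tx":-0.1,"ty":0.24,"tz":-18.6,"ax":0,"ay":0,"az":-0.018,"grip":1.5},
    {"tx":-0.1,"ty":0.24,"tz":-18.6,"ax":0,"ay":0,"az":-0.018,"grip":1.5},
    {"tx":-0.1,"ty":0.24,"tz":-18.6,"ax":0,"ay":0,"az":-0.018,"grip":1.5},
    {"tx":-0.1,"ty":0.24,"tz":-18.6,"ax":0,"ay":0,"az":-0.018,"grip":1.5},
    {"tx":-0.1,"ty":0.24,"tz":-18.6,"ax":0,"ay":0,"az":-0.018,"grip":1.5}
  ],
  "force": 70
}}

```text
time_s: 3.6
eef_pos: [0.4793, -0.3379, 0.0166]
orientation: [-0.34, 3.122, -0.002]
contact_force: [-0.5, -0.5, 6.4]
finger_gap: 0.0249
```

```bash
python3 - <<'E'
from l import *
st()
E
```

```text
3.6 p [ 0.4793 -0.3379  0.0166] yawY 102.44 z [ 0.001 -0.001 -1.   ] q [-0.84  0.14 -0.26  1.17  0.   -1.05] F [-0.46 -0.47  6.39] gap 0.0249
```

Emit:
{"fn": "carry_out", "kwargs": {
  "steps": [
    {"tx":0,"ty":0,"tz":3,"ax":0,"ay":0,"az":0,"grip":1.5},
    {"tx":0,"ty":0,"tz":6,"ax":0,"ay":0,"az":0,"grip":1.5},
    {"tx":0.3,"ty":4,"tz":8,"ax":0,"ay":0,"az":-0.023,"grip":1.5},
    {"tx":0.5,"ty":8,"tz":8,"ax":0,"ay":0,"az":-0.023,"grip":1.5},
    {"tx":0.7,"ty":12,"tz":8,"ax":0,"ay":0,"az":-0.023,"grip":1.5},
    {"tx":1,"ty":16,"tz":8,"ax":0,"ay":0,"az":-0.023,"grip":1.5},
    {"tx":1.2,"ty":20,"tz":8,"ax":0,"ay":0,"az":-0.023,"grip":1.5},
    {"tx":1.4,"ty":23.5,"tz":8,"ax":0,"ay":0,"az":-0.023,"grip":1.5},
    {"tx":1.4,"ty":25.6,"tz":7,"ax":0,"ay":0,"az":-0.023,"grip":1.5},
    {"tx":1.4,"ty":25.6,"tz":5,"ax":0,"ay":0,"az":-0.023,"grip":1.5},
    {"tx":1.4,"ty":25.6,"tz":3,"ax":0,"ay":0,"az":-0.023,"grip":1.5},
    {"tx":1.4,"ty":25.6,"tz":2,"ax":0,"ay":0,"az":-0.023,"grip":1.5},
    {"tx":1.4,"ty":25.6,"tz":2,"ax":0,"ay":0,"az":-0.023,"grip":1.5},
    {"tx":1.4,"ty":25.6,"tz":2,"ax":0,"ay":0,"az":-0.023,"grip":1.5}
  ]
}}

```text
time_s: 5.0
eef_pos: [0.4928, -0.0815, 0.0359]
orientation: [-0.304, 3.127, -0.0]
contact_force: [-0.2, 0.3, -0.7]
finger_gap: 0.0252
```

```bash
python3 - <<'E'
from l import *
st()
f=grab('side');save(f,'s1')
cv2.imwrite('pics/s1c.png',cv2.resize(f['color'][180:400,180:420,::-1],None,fx=2.5,fy=2.5))
E
```

```text
5.0 p [ 0.4928 -0.0815  0.0359] yawY 101.11 z [ 0. -0. -1.] q [-0.43 -0.15 -0.51  1.21  0.   -0.62] F [-0.22  0.27 -0.73] gap 0.0252
```

View pics/s1c.png

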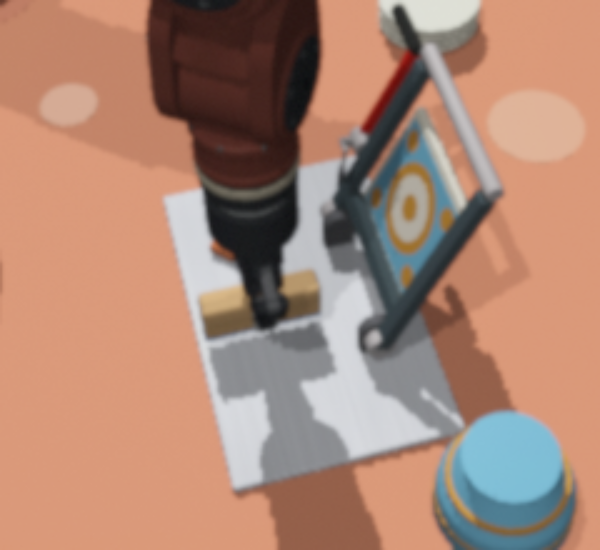

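The crop shows the scraper at about (262,303), gripped upright and square to the plate, and clear of the lugs. The chips lie ahead of it, hidden by the gripper. I'll lower it and wipe along the plate's +y.

Emit:
{"fn": "carry_out", "kwargs": {
  "steps": [
    {"tx":0,"ty":0,"tz":-0.7,"ax":0,"ay":0,"az":0,"grip":1.5},
    {"tx":0,"ty":0,"tz":-1,"ax":0,"ay":0,"az":0,"grip":1.5},
    {"tx":-0.2,"ty":1,"tz":-1,"ax":0,"ay":0,"az":0,"grip":1.5},
    {"tx":-0.4,"ty":2,"tz":-1,"ax":0,"ay":0,"az":0,"grip":1.5},
    {"tx":-0.6,"ty":3,"tz":-1,"ax":0,"ay":0,"az":0,"grip":1.5},
    {"tx":-0.8,"ty":4,"tz":-1,"ax":0,"ay":0,"az":0,"grip":1.5},
    {"tx":-1,"ty":5,"tz":-1,"ax":0,"ay":0,"az":0,"grip":1.5},
    {"tx":-1.2,"ty":6,"tz":-1,"ax":0,"ay":0,"az":0,"grip":1.5},
    {"tx":-1.4,"ty":7,"tz":-1,"ax":0,"ay":0,"az":0,"grip":1.5},
    {"tx":-1.6,"ty":8,"tz":-1,"ax":0,"ay":0,"az":0,"grip":1.5},
    {"tx":-1.8,"ty":9,"tz":-1,"ax":0,"ay":0,"az":0,"grip":1.5},
    {"tx":-2,"ty":10,"tz":-1,"ax":0,"ay":0,"az":0,"grip":1.5}
  ]
}}

```text
time_s: 6.25
eef_pos: [0.4725, 0.0196, 0.0253]
orientation: [-0.305, 3.127, 0.0]
contact_force: [0.2, 0.1, -1.1]
finger_gap: 0.0252
```

```bash
python3 - <<'E'
from l import *
st()
f=grab('side');save(f,'s2')
cv2.imwrite('pics/s2c.png',cv2.resize(f['color'][180:400,180:420,::-1],None,fx=2.5,fy=2.5))
f=grab('top');save(f,'t2')
cv2.imwrite('pics/t2c.png',cv2.resize(f['color'][150:350,200:440,::-1],None,fx=2.5,fy=2.5))
E
```

```text
6.25 p [0.4725 0.0196 0.0253] yawY 101.13 z [ 0.  0. -1.] q [-0.24 -0.22 -0.6   1.2   0.   -0.43] F [ 0.19  0.11 -1.11] gap 0.0252
```

View pics/t2c.png

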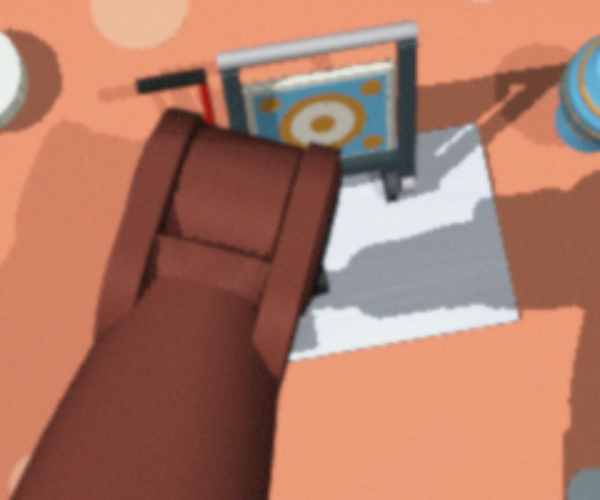

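The top crop shows no chips left behind the blade, where the plate is bare to the right of (320,290). The arm hides the rest, so I'll continue.

Emit:
{"fn": "carry_out", "kwargs": {
  "steps": [
    {"tx":-0.2,"ty":1,"tz":0,"ax":0,"ay":0,"az":0,"grip":1.5},
    {"tx":-0.4,"ty":2,"tz":0,"ax":0,"ay":0,"az":0,"grip":1.5},
    {"tx":-0.6,"ty":3,"tz":0,"ax":0,"ay":0,"az":0,"grip":1.5},
    {"tx":-0.8,"ty":4,"tz":0,"ax":0,"ay":0,"az":0,"grip":1.5},
    {"tx":-1,"ty":5,"tz":0,"ax":0,"ay":0,"az":0,"grip":1.5},
    {"tx":-1.2,"ty":6,"tz":0,"ax":0,"ay":0,"az":0,"grip":1.5},
    {"tx":-1.4,"ty":7,"tz":0,"ax":0,"ay":0,"az":0,"grip":1.5},
    {"tx":-1.6,"ty":8,"tz":0,"ax":0,"ay":0,"az":0,"grip":1.5},
    {"tx":-1.8,"ty":9,"tz":0,"ax":0,"ay":0,"az":0,"grip":1.5},
    {"tx":-2,"ty":10,"tz":0,"ax":0,"ay":0,"az":0,"grip":1.5},
    {"tx":-2.2,"ty":11,"tz":0,"ax":0,"ay":0,"az":0,"grip":1.5},
    {"tx":-2.2,"ty":11,"tz":0,"ax":0,"ay":0,"az":0,"grip":1.5},
    {"tx":-2,"ty":10,"tz":3,"ax":0,"ay":0,"az":0,"grip":1.5},
    {"tx":-2,"ty":10,"tz":7,"ax":0,"ay":0,"az":0,"grip":1.5},
    {"tx":-1,"ty":5,"tz":8,"ax":0,"ay":0,"az":0,"grip":1.5},
    {"tx":0,"ty":0,"tz":8,"ax":0,"ay":0,"az":0,"grip":1.5},
    {"tx":0.5,"ty":-5,"tz":8,"ax":0,"ay":0,"az":0,"grip":1.5},
    {"tx":0.5,"ty":-10,"tz":8,"ax":0,"ay":0,"az":0,"grip":1.5},
    {"tx":0.5,"ty":-15,"tz":8,"ax":0,"ay":0,"az":0,"grip":1.5},
    {"tx":0.5,"ty":-20,"tz":8,"ax":0,"ay":0,"az":0,"grip":1.5}
  ]
}}

```text
time_s: 8.35
eef_pos: [0.4773, -0.1805, 0.1055]
orientation: [-0.304, 3.126, -0.0]
contact_force: [1.7, 0.5, -1.5]
finger_gap: 0.0252
```

```bash
python3 - <<'E'
from l import *
st()
f=grab('top');save(f,'t3')
cv2.imwrite('pics/t3c.png',cv2.resize(f['color'][150:350,200:440,::-1],None,fx=2.5,fy=2.5))
E
```

```text
8.35 p [ 0.4773 -0.1805  0.1055] yawY 101.11 z [ 0. -0. -1.] q [-0.62 -0.16 -0.39  1.34  0.   -0.81] F [ 1.69  0.47 -1.46] gap 0.0252
```

View pics/t3c.png

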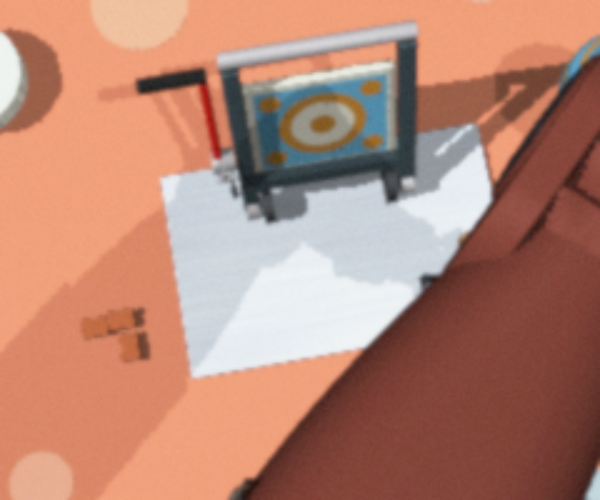

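All three chips lie on the table at about (95,328), (127,320) and (135,346) in the crop, clear of the plate, and the plate is bare. I'll put the scraper back at its old spot, clear of the plate.

Emit:
{"fn": "carry_out", "kwargs": {
  "steps": [
    {"tx":0,"ty":-5,"tz":0,"ax":0,"ay":0,"az":0,"grip":1.5},
    {"tx":0,"ty":-10,"tz":0,"ax":0,"ay":0,"az":0,"grip":1.5},
    {"tx":0,"ty":-14,"tz":-1,"ax":0,"ay":0,"az":0,"grip":1.5},
    {"tx":0,"ty":-15.7,"tz":-4,"ax":0,"ay":0,"az":0,"grip":1.5},
    {"tx":0,"ty":-15.7,"tz":-7,"ax":0,"ay":0,"az":0,"grip":1.5},
    {"tx":0,"ty":-15.7,"tz":-8.3,"ax":0,"ay":0,"az":0,"grip":1.5},
    {"tx":0,"ty":-15.7,"tz":-8.9,"ax":0,"ay":0,"az":0,"grip":1.5},
    {"tx":0,"ty":-15.7,"tz":-8.9,"ax":0,"ay":0,"az":0,"grip":1.5},
    {"tx":0,"ty":-15.7,"tz":-8.9,"ax":0,"ay":0,"az":0,"grip":1.5},
    {"tx":0,"ty":-15.7,"tz":-8.9,"ax":0,"ay":0,"az":0,"grip":8.5},
    {"tx":0,"ty":-15.7,"tz":-8.9,"ax":0,"ay":0,"az":0,"grip":8.5},
    {"tx":0,"ty":-15.7,"tz":-8.9,"ax":0,"ay":0,"az":0,"grip":8.5},
    {"tx":0,"ty":-15.7,"tz":-8.9,"ax":0,"ay":0,"az":0,"grip":8.5},
    {"tx":0,"ty":-15.7,"tz":-8.9,"ax":0,"ay":0,"az":0,"grip":8.5},
    {"tx":0,"ty":-15.7,"tz":-8.9,"ax":0,"ay":0,"az":0,"grip":8.5},
    {"tx":0,"ty":-15.7,"tz":-6,"ax":0,"ay":0,"az":0,"grip":8.5},
    {"tx":0,"ty":-15.7,"tz":-2,"ax":0,"ay":0,"az":0,"grip":8.5},
    {"tx":0,"ty":-15.7,"tz":2,"ax":0,"ay":0,"az":0,"grip":8.5},
    {"tx":0,"ty":-15.7,"tz":7,"ax":0,"ay":0,"az":0,"grip":8.5},
    {"tx":0,"ty":-15.7,"tz":11,"ax":0,"ay":0,"az":0,"grip":8.5}
  ]
}}

```text
time_s: 10.4
eef_pos: [0.4777, -0.3352, 0.2182]
orientation: [-0.304, 3.126, -0.002]
contact_force: [1.0, -0.5, -0.3]
finger_gap: 0.085
```

```bash
python3 - <<'E'
from l import *
st()
f=grab('wrist');save(f,'w2');P=cloud(f)
m=(P[...,2]>.04)&(P[...,2]<.06)&(np.hypot(P[...,0]-.48,P[...,1]+.34)<.08); q=P[m];print('scr',m.sum(),cv2.minAreaRect(q[:,:2].astype(np.float32)))
f=np.load('pics/t3.npz');P=cloud(f)
O=np.array([.5303,-.056]);B=np.array([[.981,.193],[-.193,.981]])
for n,(u,v) in dict(ca=(238,281),cb=(250,278),cc=(253,288),f1=(258,184),f2=(278,180),b1=(292,171),b2=(363,163)).items():
    p=P[v,u]; print(n,p.round(3),(B@(p[:2]-O)).round(4))
E
```

```text
10.4 p [ 0.4777 -0.3352  0.2182] yawY 101.13 z [ 0.001 -0.001 -1.   ] q [-0.84  0.05  0.02  1.54  0.   -1.03] F [ 1.01 -0.52 -0.29] gap 0.085
scr 4215 ((0.476479709148407, -0.3349084258079529), (0.10291863232851028, 0.025982342660427094), 11.314854621887207)
ca [0.447 0.174 0.011] [-0.0376  0.242 ]
cb [0.454 0.146 0.011] [-0.0355  0.2127]
cc [0.431 0.138 0.01 ] [-0.0602  0.2092]
f1 [0.629 0.11  0.209] [0.1283 0.1436]
f2 [0.638 0.069 0.209] [0.1297 0.102 ]
b1 [0.653 0.04  0.222] [0.1393 0.0707]
b2 [ 0.676 -0.104  0.216] [ 0.1334 -0.0753]
```

Emit:
{"fn": "carry_out", "kwargs": {
  "steps": [
    {"tx":0,"ty":4,"tz":5,"ax":0,"ay":0,"az":-0.15,"grip":0},
    {"tx":0,"ty":8,"tz":8,"ax":0,"ay":0,"az":-0.3,"grip":0},
    {"tx":0,"ty":12,"tz":10,"ax":0,"ay":0,"az":-0.45,"grip":0},
    {"tx":1,"ty":16,"tz":10,"ax":0,"ay":0,"az":-0.6,"grip":0},
    {"tx":3,"ty":20,"tz":10,"ax":0,"ay":0,"az":-0.75,"grip":0},
    {"tx":5,"ty":24,"tz":10,"ax":0,"ay":0,"az":-0.9,"grip":0},
    {"tx":7,"ty":28,"tz":10,"ax":0,"ay":0,"az":-1.05,"grip":0},
    {"tx":9,"ty":32,"tz":10,"ax":0,"ay":0,"az":-1.2,"grip":0},
    {"tx":11,"ty":36,"tz":10,"ax":0,"ay":0,"az":-1.35,"grip":0},
    {"tx":14,"ty":40,"tz":10,"ax":0,"ay":0,"az":-1.45,"grip":0},
    {"tx":17,"ty":43,"tz":10,"ax":0,"ay":0,"az":-1.571,"grip":0},
    {"tx":20,"ty":43.8,"tz":10,"ax":0,"ay":0,"az":-1.571,"grip":0},
    {"tx":20,"ty":43.8,"tz":10,"ax":0,"ay":0,"az":-1.571,"grip":0},
    {"tx":20,"ty":43.8,"tz":10,"ax":0,"ay":0,"az":-1.571,"grip":0},
    {"tx":20,"ty":43.8,"tz":10,"ax":0,"ay":0,"az":-1.571,"grip":0}
  ]
}}

```text
time_s: 11.95
eef_pos: [0.6772, 0.1025, 0.316]
orientation: [1.996, 2.426, 0.0]
contact_force: [-0.9, -0.5, -0.2]
finger_gap: 0.0001
```

```bash
python3 - <<'E'
from l import *
st()
f=grab('side');save(f,'s4')
cv2.imwrite('pics/s4c.png',cv2.resize(f['color'][80:340,220:520,::-1],None,fx=2,fy=2))
E
```

```text
11.95 p [0.6772 0.1025 0.316 ] yawY 11.1 z [ 0.001 -0.    -1.   ] q [-0.04  0.44  0.64  1.77 -0.    1.34] F [-0.9  -0.48 -0.2 ] gap 0.0001
```

View pics/s4c.png

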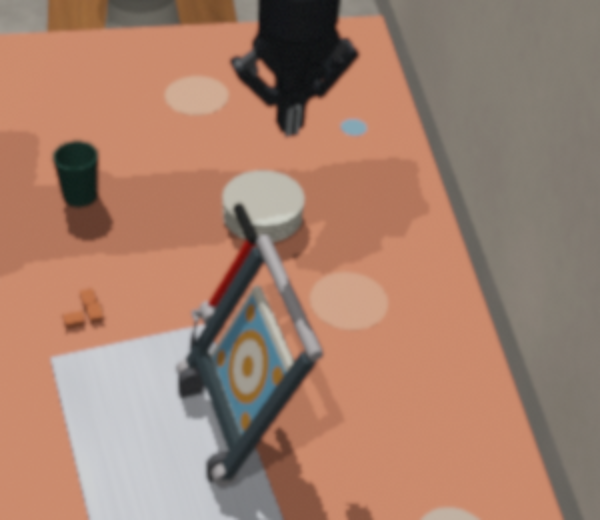

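The crop shows the closed fingers at about (292,125), above the saucers in the picture but in space behind the foot bar (242,215). The chips lie at (65–95,290–325), off the plate. I'll descend and push toward the plate's -x.

Emit:
{"fn": "carry_out", "kwargs": {
  "steps": [
    {"tx":0,"ty":0,"tz":-4,"ax":0,"ay":0,"az":0,"grip":0},
    {"tx":0,"ty":0,"tz":-8,"ax":0,"ay":0,"az":0,"grip":0},
    {"tx":0,"ty":0,"tz":-11,"ax":0,"ay":0,"az":0,"grip":0},
    {"tx":0,"ty":0,"tz":-13.1,"ax":0,"ay":0,"az":0,"grip":0},
    {"tx":-1,"ty":-0.2,"tz":-13.1,"ax":0,"ay":0,"az":0,"grip":0},
    {"tx":-2,"ty":-0.4,"tz":-13.1,"ax":0,"ay":0,"az":0,"grip":0},
    {"tx":-3,"ty":-0.6,"tz":-13.1,"ax":0,"ay":0,"az":0,"grip":0},
    {"tx":-4,"ty":-0.8,"tz":-13.1,"ax":0,"ay":0,"az":0,"grip":0},
    {"tx":-5,"ty":-1,"tz":-13.1,"ax":0,"ay":0,"az":0,"grip":0},
    {"tx":-6,"ty":-1.2,"tz":-13.1,"ax":0,"ay":0,"az":0,"grip":0},
    {"tx":-7,"ty":-1.4,"tz":-13.1,"ax":0,"ay":0,"az":0,"grip":0},
    {"tx":-8,"ty":-1.6,"tz":-13.1,"ax":0,"ay":0,"az":0,"grip":0}
  ]
}}

```text
time_s: 13.2
eef_pos: [0.5971, 0.0863, 0.1859]
orientation: [1.995, 2.423, 0.003]
contact_force: [0.2, -0.4, 1.3]
finger_gap: -0.0002
```

```bash
python3 - <<'E'
from l import *
st()
f=grab('side');save(f,'s5')
cv2.imwrite('pics/s5c.png',cv2.resize(f['color'][80:340,220:520,::-1],None,fx=2,fy=2))
E
```

```text
13.2 p [0.5971 0.0863 0.1859] yawY 11.07 z [ 0.003 -0.    -1.   ] q [-0.07  0.11  0.02  1.48  0.    1.3 ] F [ 0.22 -0.36  1.28] gap -0.0002
```

View pics/s5c.png

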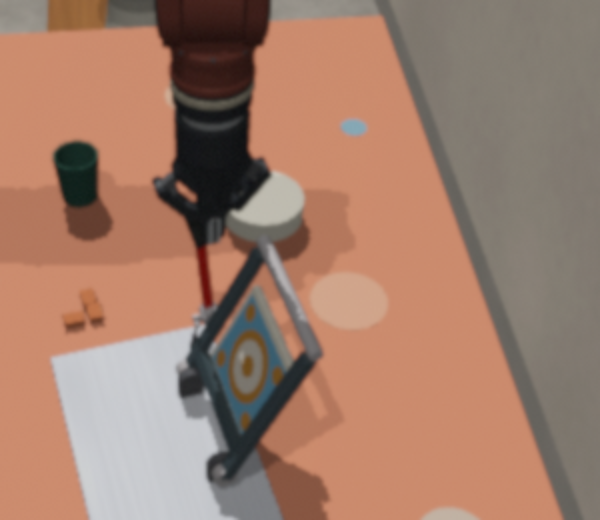

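The red leg (205,275) has swung with the finger, and the frame has not moved. I'll continue, lowering the fingers past the centre.

Emit:
{"fn": "carry_out", "kwargs": {
  "steps": [
    {"tx":-1,"ty":-0.2,"tz":0,"ax":0,"ay":0,"az":0,"grip":0},
    {"tx":-2,"ty":-0.4,"tz":-0.2,"ax":0,"ay":0,"az":0,"grip":0},
    {"tx":-3,"ty":-0.6,"tz":-0.5,"ax":0,"ay":0,"az":0,"grip":0},
    {"tx":-4,"ty":-0.8,"tz":-1,"ax":0,"ay":0,"az":0,"grip":0},
    {"tx":-5,"ty":-1,"tz":-1.5,"ax":0,"ay":0,"az":0,"grip":0},
    {"tx":-6,"ty":-1.2,"tz":-2.1,"ax":0,"ay":0,"az":0,"grip":0},
    {"tx":-7,"ty":-1.4,"tz":-2.8,"ax":0,"ay":0,"az":0,"grip":0},
    {"tx":-8,"ty":-1.6,"tz":-3.7,"ax":0,"ay":0,"az":0,"grip":0},
    {"tx":-9,"ty":-1.8,"tz":-4.6,"ax":0,"ay":0,"az":0,"grip":0},
    {"tx":-10,"ty":-2,"tz":-5,"ax":0,"ay":0,"az":0,"grip":0},
    {"tx":-10,"ty":-2,"tz":-5,"ax":0,"ay":0,"az":0,"grip":0},
    {"tx":-10,"ty":-2,"tz":-5,"ax":0,"ay":0,"az":0,"grip":0}
  ]
}}

```text
time_s: 14.45
eef_pos: [0.498, 0.0667, 0.1351]
orientation: [1.996, 2.424, 0.002]
contact_force: [0.3, 0.1, 0.1]
finger_gap: 0.0003
```

```bash
python3 - <<'E'
from l import *
st()
f=grab('side');save(f,'s6')
cv2.imwrite('pics/s6c.png',cv2.resize(f['color'][80:340,220:520,::-1],None,fx=2,fy=2))
E
```

```text
14.45 p [0.498  0.0667 0.1351] yawY 11.08 z [ 0.002 -0.    -1.   ] q [-0.13 -0.2  -0.37  1.4   0.    1.25] F [0.29 0.06 0.1 ] gap 0.0003
```

View pics/s6c.png

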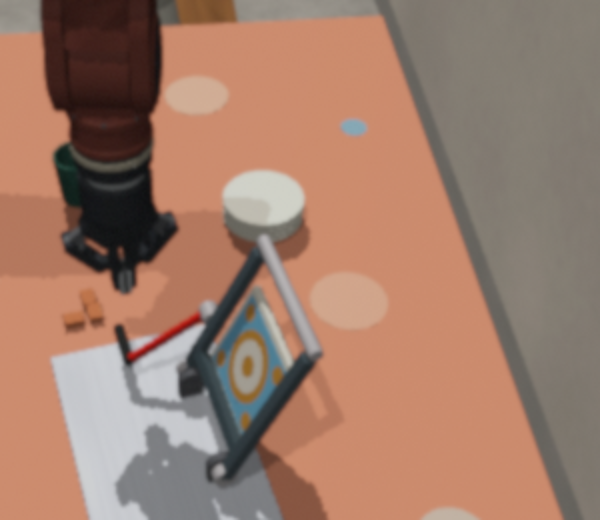

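The kickstand has snapped down: the foot bar is at (122,345), just above the plate as it should be while the frame leans, and the fingers are clear of it. Next I'll go above the top bar.

Emit:
{"fn": "carry_out", "kwargs": {
  "steps": [
    {"tx":0,"ty":0,"tz":4,"ax":0,"ay":0,"az":0,"grip":8.5},
    {"tx":0,"ty":0,"tz":8,"ax":0,"ay":0,"az":0,"grip":8.5},
    {"tx":0,"ty":0,"tz":12,"ax":0,"ay":0,"az":0,"grip":8.5},
    {"tx":0,"ty":0,"tz":16,"ax":0,"ay":0,"az":0,"grip":8.5},
    {"tx":3,"ty":-2,"tz":18.5,"ax":0,"ay":0,"az":0,"grip":8.5},
    {"tx":7,"ty":-4,"tz":18.5,"ax":0,"ay":0,"az":0,"grip":8.5},
    {"tx":11,"ty":-6,"tz":18.5,"ax":0,"ay":0,"az":0,"grip":8.5},
    {"tx":14,"ty":-8,"tz":18.5,"ax":0,"ay":0,"az":0,"grip":8.5},
    {"tx":16.7,"ty":-9.6,"tz":18.5,"ax":0,"ay":0,"az":0,"grip":8.5},
    {"tx":16.7,"ty":-9.6,"tz":18.5,"ax":0,"ay":0,"az":0,"grip":8.5},
    {"tx":16.7,"ty":-9.6,"tz":18.5,"ax":0,"ay":0,"az":0,"grip":8.5}
  ]
}}

```text
time_s: 15.6
eef_pos: [0.6651, -0.0294, 0.3185]
orientation: [-1.996, -2.425, 0.001]
contact_force: [-0.3, 0.9, -0.1]
finger_gap: 0.0849
```

```bash
python3 - <<'E'
from l import *
st()
O=np.array([.5303,-.056]);B=np.array([[.981,.193],[-.193,.981]])
P=cloud(np.load('pics/s6.npz')); p=P[252,281]; print('foot',p.round(3),(B@(p[:2]-O)).round(4))
f=grab('wrist');save(f,'w3');P=cloud(f); X=(P[...,:2]-O)@B.T
m=(P[...,2]>.195)&(P[...,2]<.24)&(abs(X[...,1])<.06)&(X[...,0]>.08)&(X[...,0]<.2)
if m.sum(): q=P[m];print('bar n',m.sum(),'top z',np.percentile(q[:,2],95),'x plate', np.percentile(X[m][:,0],[2,50,98]), 'at top', np.median(X[m&(P[...,2]>np.percentile(q[:,2],80))][:,0]))
E
```

```text
15.6 p [ 0.6651 -0.0294  0.3185] yawY 11.08 z [-0.001  0.    -1.   ] q [-0.24  0.37  0.56  1.76  0.    1.14] F [-0.35  0.93 -0.05] gap 0.0849
foot [0.487 0.055 0.054] [-0.0212  0.1177]
bar n 4730 top z 0.22222166521953926 x plate [0.12853052 0.13617837 0.14371753] at top 0.13613676653734108
```

Emit:
{"fn": "carry_out", "kwargs": {
  "steps": [
    {"tx":-0.1,"ty":0,"tz":-4,"ax":0,"ay":0,"az":0,"grip":8.5},
    {"tx":-0.1,"ty":0,"tz":-8,"ax":0,"ay":0,"az":0,"grip":8.5},
    {"tx":-0.1,"ty":0,"tz":-11,"ax":0,"ay":0,"az":0,"grip":8.5},
    {"tx":-0.1,"ty":0,"tz":-12.4,"ax":0,"ay":0,"az":0,"grip":8.5},
    {"tx":-0.1,"ty":0,"tz":-12.4,"ax":0,"ay":0,"az":0,"grip":0.8},
    {"tx":-0.1,"ty":0,"tz":-12.4,"ax":0,"ay":0,"az":0,"grip":0.8},
    {"tx":-0.1,"ty":0,"tz":-12.4,"ax":0,"ay":0,"az":0,"grip":0.8},
    {"tx":-0.1,"ty":0,"tz":-12.4,"ax":0,"ay":0,"az":0,"grip":0.8},
    {"tx":-0.1,"ty":0,"tz":-12.4,"ax":0,"ay":0,"az":0,"grip":0.8},
    {"tx":-0.1,"ty":0,"tz":-12.4,"ax":0,"ay":0,"az":0,"grip":0.8},
    {"tx":-0.1,"ty":0,"tz":-12.4,"ax":0,"ay":0,"az":0,"grip":0.8},
    {"tx":-0.1,"ty":0,"tz":-12.4,"ax":0,"ay":0,"az":0,"grip":0.8}
  ],
  "force": 40
}}

```text
time_s: 16.85
eef_pos: [0.664, -0.0293, 0.1967]
orientation: [1.995, 2.425, 0.001]
contact_force: [-2.2, -0.0, 6.4]
finger_gap: 0.0146
```

```bash
python3 - <<'E'
from l import *
st()
s=r.sense();O=np.array([.5303,-.056]);print('plate x,y',np.array([[.981,.193],[-.193,.981]])@(s['eef_pos'][:2]-O))
# arc shifts (cm) for tilt a from .45
for a in np.linspace(.45,-.01,13): dx=.2*(np.sin(a)-np.sin(.45));dz=.2*(np.cos(a)-np.cos(.45)); print(round(a,3),(100*np.array([dx*.981,dx*.193,dz])).round(1))
E
```

```text
16.85 p [ 0.664  -0.0293  0.1967] yawY 11.11 z [ 0.002 -0.001 -1.   ] q [-0.24  0.3   0.25  1.52 -0.    1.14] F [-2.17 -0.03  6.36] gap 0.0146
plate x,y [0.13635944 0.00040085]
0.45 [0. 0. 0.]
0.412 [-0.7 -0.1  0.3]
0.373 [-1.4 -0.3  0.6]
0.335 [-2.1 -0.4  0.9]
0.297 [-2.8 -0.6  1.1]
0.258 [-3.5 -0.7  1.3]
0.22 [-4.3 -0.8  1.5]
0.182 [-5.  -1.   1.7]
0.143 [-5.7 -1.1  1.8]
0.105 [-6.5 -1.3  1.9]
0.067 [-7.2 -1.4  1.9]
0.028 [-8.  -1.6  2. ]
-0.01 [-8.7 -1.7  2. ]
```

The bar is gripped. I'll raise the frame along its arc, pressing slightly past upright at the end.

Emit:
{"fn": "carry_out", "kwargs": {
  "steps": [
    {"tx":-0.4,"ty":-0.1,"tz":0.3,"ax":0,"ay":0,"az":0,"grip":0.8},
    {"tx":-0.7,"ty":-0.1,"tz":0.5,"ax":0,"ay":0,"az":0,"grip":0.8},
    {"tx":-1.4,"ty":-0.3,"tz":0.8,"ax":0,"ay":0,"az":0,"grip":0.8},
    {"tx":-2.1,"ty":-0.4,"tz":1.1,"ax":0,"ay":0,"az":0,"grip":0.8},
    {"tx":-2.8,"ty":-0.6,"tz":1.3,"ax":0,"ay":0,"az":0,"grip":0.8},
    {"tx":-3.5,"ty":-0.7,"tz":1.5,"ax":0,"ay":0,"az":0,"grip":0.8},
    {"tx":-4.3,"ty":-0.8,"tz":1.7,"ax":0,"ay":0,"az":0,"grip":0.8},
    {"tx":-5,"ty":-1,"tz":1.9,"ax":0,"ay":0,"az":0,"grip":0.8},
    {"tx":-5.7,"ty":-1.1,"tz":2,"ax":0,"ay":0,"az":0,"grip":0.8},
    {"tx":-6.5,"ty":-1.3,"tz":2.1,"ax":0,"ay":0,"az":0,"grip":0.8},
    {"tx":-7.2,"ty":-1.4,"tz":2.1,"ax":0,"ay":0,"az":0,"grip":0.8},
    {"tx":-7.7,"ty":-1.5,"tz":2.2,"ax":0,"ay":0,"az":0,"grip":0.8},
    {"tx":-8.1,"ty":-1.6,"tz":2.2,"ax":0,"ay":0,"az":0,"grip":0.8},
    {"tx":-8.4,"ty":-1.65,"tz":2.2,"ax":0,"ay":0,"az":0,"grip":0.8},
    {"tx":-8.7,"ty":-1.7,"tz":2.2,"ax":0,"ay":0,"az":0,"grip":0.8},
    {"tx":-8.7,"ty":-1.7,"tz":2.2,"ax":0,"ay":0,"az":0,"grip":0.8},
    {"tx":-8.7,"ty":-1.7,"tz":2.2,"ax":0,"ay":0,"az":0,"grip":0.8},
    {"tx":-8.7,"ty":-1.7,"tz":2.2,"ax":0,"ay":0,"az":0,"grip":0.8}
  ]
}}

```text
time_s: 18.65
eef_pos: [0.5786, -0.0461, 0.2179]
orientation: [1.993, 2.424, 0.005]
contact_force: [13.5, -1.4, 2.0]
finger_gap: 0.0146
```

```bash
python3 - <<'E'
from l import *
st()
s=r.sense();O=np.array([.5303,-.056]);print('plate x,y',np.array([[.981,.193],[-.193,.981]])@(s['eef_pos'][:2]-O))
f=grab('side');save(f,'s7')
cv2.imwrite('pics/s7c.png',cv2.resize(f['color'][160:460,180:480,::-1],None,fx=2,fy=2))
E
```

```text
18.65 p [ 0.5786 -0.0461  0.2179] yawY 11.13 z [ 0.005  0.    -1.   ] q [-0.31  0.04  0.    1.53  0.    1.07] F [13.48 -1.42  1.96] gap 0.0146
plate x,y [0.04926271 0.00043252]
```

View pics/s7c.png

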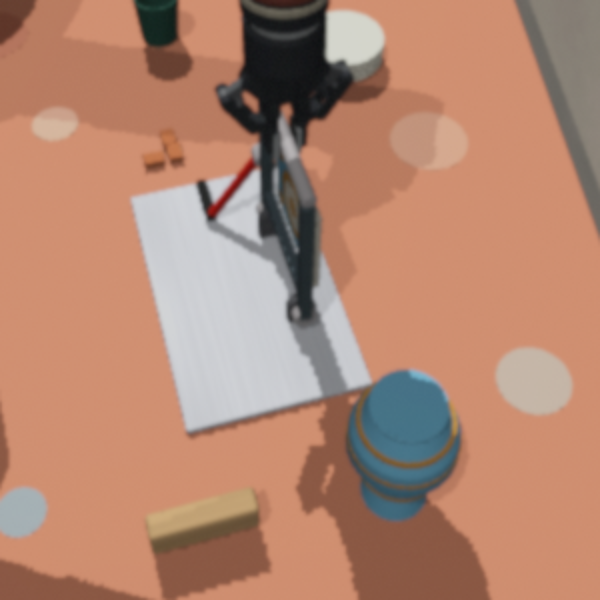

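The frame is upright at its stop, with the foot bar (208,200) on the plate. The plate is clear and the scraper (203,520) stands on the table. I'll do a quick numeric check of the foot and the bystanders, then hand in.

```bash
python3 - <<'E'
from l import *
a=np.load('pics/side0.npz');b=np.load('pics/s7.npz')
for n,(u0,u1,v0,v1) in dict(pot=(244,274,150,186),vase=(355,412,345,420)).items():
    print(n,np.median(abs(a['depth'][v0:v1,u0:u1]-b['depth'][v0:v1,u0:u1])))
t=grab('top'); t0=np.load('pics/top0.npz'); print('sauc',np.median(abs(t['depth'][160:202,166:210]-t0['depth'][160:202,166:210])))
P=cloud(b); O=np.array([.5303,-.056]);B=np.array([[.981,.193],[-.193,.981]])
p=P[258,283];print('foot',(B@(p[:2]-O)).round(3),p[2].round(3))
st(); print(r.job_done()); st()
E
```

```text
pot 0.0031721592
vase 0.0016239882
sauc 0.0020003915
foot [-0.017  0.123] 0.025
18.75 p [ 0.5786 -0.0461  0.2179] yawY 11.13 z [ 0.005  0.    -1.   ] q [-0.31  0.04  0.    1.53  0.    1.07] F [13.94 -0.61  2.85] gap 0.0142
the job is handed in; nothing more can be done
None
the job is handed in; nothing more can be done
```

The whole job was carried out in the order asked and handed in at 18.75 s. I gripped the scraper and wiped the three chips off the plate's +y edge onto the table. I put the scraper back down on the table and pushed the kickstand's foot bar over centre, and it snapped down. Then I raised the frame by its top bar, and the arm is still gripping the bar.

What the last checks showed:
- **Frame:** it is upright at its stop. The tool is at x = 49 mm on the plate, against 50 mm expected, and presses on the stop with about 14 N. The finger gap is 14 mm on the 16 mm bar.
- **Kickstand:** the foot bar is down at about x = -17 mm, y = +123 mm on the plate. Its top surface is at 25 mm height, which is 2–3 mm above nominal and within the camera calibration error.
- **Chips:** after the wipe they measured about 50–80 mm past the plate's edge, on the table. The last picture shows them still clear of the plate.
- **Scraper:** it stands within about 5 mm of its original place, well clear of the plate.
- **Pot, vase and saucers:** their depth readings changed by 2–3 mm, which is camera noise, so none was seen to move.

No check failed or disagreed. The first move command was refused for missing fields and moved nothing, so I sent it again with every field filled in.

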